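# Shut the tape case: slide its lid home and fold the hasp over the staple

## Robot

A 6-joint arm with a two-finger parallel gripper is mounted at the origin on a cart in front of the work surface, level with it; the furniture and walls round the work are solid. World frame = base frame: x ahead of the robot, y to its left, z up, the work surface at z = 0. Lengths are in m, angles in rad, forces in N, time in s.
With the tool pointing down it reaches from about 0.4 to 0.825 m from the base axis. Payload 7 kg.
Tool frame: the origin (TCP) lies midway between the tips of the shut fingers; the grasp point (between the pads) lies hold_point_z behind it (hold_point_z is the distance from the TCP to the grasp point, in m); z points along the fingers, y is the line along which they close (so a half turn about z gives the same grasp; the last joint's range is limited). The gripper opens to 88 mm and grips with 3 to 60 N. Pads are 19 mm wide; open, the fingers measure 130 mm over their backs; the gripper's body (78 mm by 193 mm) begins 47 mm behind the grasp point.
Start: joints at [-0.996, 0.359, 0.012, 0, -1.224, -0.288], TCP at [0.191, -0.647, 0.19] pointing down, gripper open.
Joint ranges: [-3.07, 3.07], [-1.43, 2.12], [-1.02, 1.25], [-3.03, 1.67], [-3.05, -0], [-3.03, 3.03]. Speed limits (rad/s): [2.39, 2.39, 3.01, 3.14, 3.14, 3.14].

## Interface

Orientations are given as [roll, pitch, yaw] about the fixed x, y, z axes, in that order (R = Rz(yaw) Ry(pitch) Rx(roll)).
In Python, from station import * gives the robot as it stands.
- The arm moves only by the tool apply_moves, never from a script. Its argument "steps" is a list of rows, each an object with "translation": the shift along the world's x, y, z scaled (see below), a list of three; "rotation": the turn, a rotation vector about the world's x, y, z scaled (see below), a list of three. A call has exactly 10 rows; each row is the pose to reach, as a shift and turn from the pose commanded when the call began; what a row does not reach only later rows make up. The controller multiplies each number of a shift by 250 mm and each number of a turn by 30 degrees. A row lasts 1/12 s, in which the tool goes at most 41.7 mm and 7.16 degrees, less where a joint would pass 70% of its speed; a pose out of reach is approached as far as the arm can. A call with a number of a shift or a turn outside -1 to 1 is refused whole. A call with a gripper value outside its range is refused whole. "jaw" is the closure, from -1 (fully open) to 1 (shut), so that 0 is half open, set as the call begins (left out, the last holds). The fingers move at their own pace and stop on an object; "newtons" is the grip in N (left out, the last holds). Time passes only in rows, so rows that repeat a pose let the fingers close, or fill a call up. It gives the time, the measured TCP pose, the force, the opening and the grip force at its end, in the units of the state.
- get_state(): the state, without advancing time (a new reading comes with each control period).
- grab_frame(name): name is "scene" or "top" or "wrist"; returns the picture (384x512x3 uint8, blue, green, red); there is no depth.
- camera_model(name): a dict with "fx", "fy", "cx", "cy" (pixels), "k1" (the pictures are not rectified: a ray, as slopes to the right and down, at radius r is drawn at 1 + k1 r^2 times it, then the intrinsics apply), "xyz" and "rotation" of the camera in the world. Camera axes: x right, y down, z forward; pixel columns grow to the right and rows downward; lengths in m; the calibration is good to about 2 mm. A picture is of the moment at which its call begins: read the wrist's pose just before it. camera_model takes no time and is no camera call; for the wrist camera it gives the pose at the moment of the call.
- job_done(): hands the job in; it is judged then, once.
The state is a dict: "t": time; "q": joint angles; "qd": joint speeds; "joint_efforts": joint torques, N m; "eef_pos": TCP position; "ee_rot": TCP orientation; "force": force on the tool from outside, world axes, zero at the start; "moment": the same for the moment, N m; "width": finger opening in m; "gripper_force": force on a finger pad.
Only numpy, scipy, OpenCV 4.12 (cv2) and the standard library are available. Lean on these libraries where they do the work, as an engineer would, in place of code of your own. Each camera call takes 0.05 s, during which the arm holds its last target. There are 200 camera calls.

## Task

Shut the wooden tape case so it can be carried off: slide its lid fully home in its grooves, then fold the steel hasp flat so that its slot drops over the staple on the lid. Leave the marker, the thread spool and the eraser beside the case where they are.

Things in the scene. Friction and masses are not known exactly. Their poses are not given: they have to be found in the camera images.
- case: Brown wooden case, 200 x 140 mm, 78 mm high, too heavy to shift; two rolls of tape lie in it. Origin: centre of its underside. x: along its length, the way the lid slides shut; z up. The lid runs on ledges 62 mm up, in 10.5 mm high grooves under 13 mm wide lips (tops at 78 mm) along both long sides, 114 mm open between them. The -x end board is only 62 mm high: the lid passes over it.
- groove_end (a point): Middle of the inner face of the case's +x end board (78 mm high, 12 mm thick), at the height of the lid's ledges: where the lid's +x end stops when it is home. At x = 88 mm, z = 62 mm in the case's frame.
- lid: Loose plywood lid, 188 (x) x 127 (y) x 8 mm, 0.2 kg, part way in the grooves with 1 to 3 mm of play. Origin: centre of its underside; axes as the case's. Home: its +x end on the end board, its -x end flush with the case, origin at x = -6, y = 0, z = 62 mm of the case. It starts 65 to 115 mm back toward -x; a push of 1 to 3 N near its middle line slides it.
- batten (a point): Middle of the top of the brown pull batten on the lid: 14 (x) x 80 (y) mm, 14 mm high, the lid may be pushed by it. At x = -63 mm, y = 0 of the lid, 22 mm above its underside; behind it (-x) lie 24 mm of bare lid.
- staple (a point): Top of the staple, an upright steel loop of 5 mm wire, 20 mm long along y, on a 6 mm high block (36 x 50 mm) on the lid: x = 31 mm, y = -22 mm of the lid, 31.5 mm above its underside. It stands about 9 mm out of the folded hasp.
- hasp (a joint): Steel hasp: strap 30 mm wide, 86 mm long from its hinge, 3 mm thick, slot 12 x 26 mm centred 50 mm from the hinge. Angle 0: folded flat inward, slot over the staple; pi/2 upright; more leans outward (2.2 at most). Starts at 1.25 to 1.6. The hinge is stiff (0.05 N m): it stays where left, push it all the way down. It cannot go flat unless the lid is home.
- hasp_hinge (a point): Middle of the hasp's hinge pin, on the top edge of the case's long -y wall: at x = 25 mm, y = -72 mm, z = 79 mm in the case's frame. The pin runs along the case's x axis; the folded hasp reaches from here along the case's +y.
- hasp_tab (a point): Middle of the hasp's solid end tab (30 x 19 mm, with a rolled edge 5.5 mm thick at its tip), 72.5 mm from the hinge pin, on the face that is on top when the hasp is folded flat: the place to press it down.
- marker: White marker pen with a red cap, 135 mm long, 16 mm thick, lying to the left of the case, lower than the lid. Origin: under its middle.
- spool_1: Spool of red thread, 32 mm wide, 52 mm high, upright to the right of the case. Origin: centre of its underside.
- eraser: White eraser in a blue sleeve, 52 x 22 x 13 mm, lying to the right of the case. Origin: centre of its underside.
- lamp_bar: Black desk lamp that stands behind the case and does not move. Origin: centre under its foot, axes as the robot's. Its bar head, 215 mm long and 26 mm wide, hangs 470 mm above the worktop from about x = 15, y = -12 mm to x = -162, y = 110 mm of the lamp, that is at 0.60 m and more in front of the robot: keep the wrist on the near side of it.
- lamp_square: Second black desk lamp, behind and to the left of the case; it does not move. Origin: centre under its foot, axes as the robot's. Its flat head hangs 420 to 480 mm above the worktop, 10 to 150 mm nearer the robot than the foot and 70 mm to either side: keep the wrist on the near side of it.

How it is judged:
On the way, in this order (a step that is already met when the one before it is completed fails the run):
1. the lid is slid home in its grooves, within 3 mm of the end board, the hasp still up (x of lid in the frame of case above -0.009 m and z of lid in the frame of case below 0.0655 m and value of joint hasp above 0.5 rad), for 0.2 s.
2. the hasp is folded flat over the staple (value of joint hasp below 0.08 rad), for 0.2 s.
At the end, for the whole second after the job is handed in: The lid lies in its grooves within 3 mm of home and at rest, and the hasp lies flat over the staple (hinge angle under 0.08 rad) (x of lid in the frame of case above -0.009 m and z of lid in the frame of case between 0.0585 and 0.0655 m and value of joint hasp below 0.08 rad and linear speed of lid below 0.01 m/s); the robot touches nothing.
It fails at once if the marker, the spool or the eraser is moved by more than 25 mm (distance of any of marker, spool_1, eraser from where it was at the start of the episode above 0.025 m).
It also fails if it takes over 51 s, if anything falls off the work surface, if the arm or the gripper's body presses on something with over 40 N, if the wrist force passes 120 N, or if a joint passes its speed limit or range.

## Working session

There is one attempt and no reset: what is moved stays moved. The work goes in short steps, Python scripts to look and compute and a tool call to move; the robot and the scene stay as the last step left them, time stands still between calls to the robot, and variables do not carry over. Pictures are saved under pics/ and viewed, at most 10 in all, crops included, and the job is handed in when it is done.

Besides the shell and the picture viewer there is one more tool, called after "Request:" in YAML: its name, and indented under it one key for each argument. apply_moves: Moves the arm, as the interface text tells. Shifts and turns lie within -1 to 1; 1 stands for 250 mm of shift or 30 degrees of turn. Its arguments: {"type":"object","properties":{"steps":{"type":"array"},"jaw":{"type":"number"},"newtons":{"type":"number"}},"required":["steps"]}

```bash
mkdir -p pics; cat > h.py <<'E'
from station import *
import numpy as np, cv2
def snap(n,f):
    im=grab_frame(n); cv2.imwrite('pics/'+f,im); return im
def ray(n,u,v):
    m=camera_model(n); K=np.array([[m['fx'],0,m['cx']],[0,m['fy'],m['cy']],[0,0,1.]])
    a,b=(u-m['cx'])/m['fx'],(v-m['cy'])/m['fy']; rd=np.hypot(a,b); r=rd
    for _ in range(30): r=rd/(1+m['k1']*r*r)
    s=r/rd if rd>0 else 1
    R=np.array(m['rotation']); 
    return np.array(m['xyz']),R@np.array([a*s,b*s,1])
def at(n,u,v,z):
    o,d=ray(n,u,v); return o+d*(z-o[2])/d[2]
E
python3 - <<'E'
from h import *
a=snap('scene','s.png');b=snap('top','t.png')
cv2.imwrite('pics/t2.png',cv2.resize(b,(800,600),interpolation=cv2.INTER_CUBIC))
print(get_state());print(camera_model('top'),camera_model('scene'))
E
```

```text
{'t': 0.1, 'q': array([-9.95918631e-01,  3.59324658e-01,  1.11962123e-02, -2.92197969e-04,
       -1.22409360e+00, -2.88117827e-01]), 'qd': array([-0.00049275, -0.00024242,  0.00292221,  0.00129052,  0.0002904 ,
       -0.00048222]), 'joint_efforts': array([-1.51527587e-03, -5.84163880e+01,  2.93750328e+01,  7.01551124e+00,
        1.01531067e-02, -7.89420778e-05]), 'eef_pos': array([ 0.19077264, -0.64699834,  0.18963318]), 'ee_rot': array([ 3.14014764e+00, -1.41771045e-04, -2.85493217e+00]), 'force': array([-0.06371859,  0.56610386, -0.81983237]), 'moment': array([-0.11424376,  0.05624432,  0.02424377]), 'gripper_force': 0.0, 'width': 0.08749478809299659}
{'fx': 356.52913418146665, 'fy': 356.52913418146665, 'cx': 256.9721517772636, 'cy': 191.48409567429655, 'k1': -0.022494444955115343, 'xyz': array([ 0.47420776, -0.01980668,  0.91080134]), 'rotation': array([-3.02410221, -0.01824444, -1.55862648])} {'fx': 480.4974772035916, 'fy': 480.4974772035916, 'cx': 251.89705869502552, 'cy': 189.54679796370823, 'k1': -0.12142261672112888, 'xyz': array([-0.57334979,  0.52354425,  0.74506742]), 'rotation': array([-2.03798622,  0.01725822, -2.01018461])}
```

View pics/t2.png

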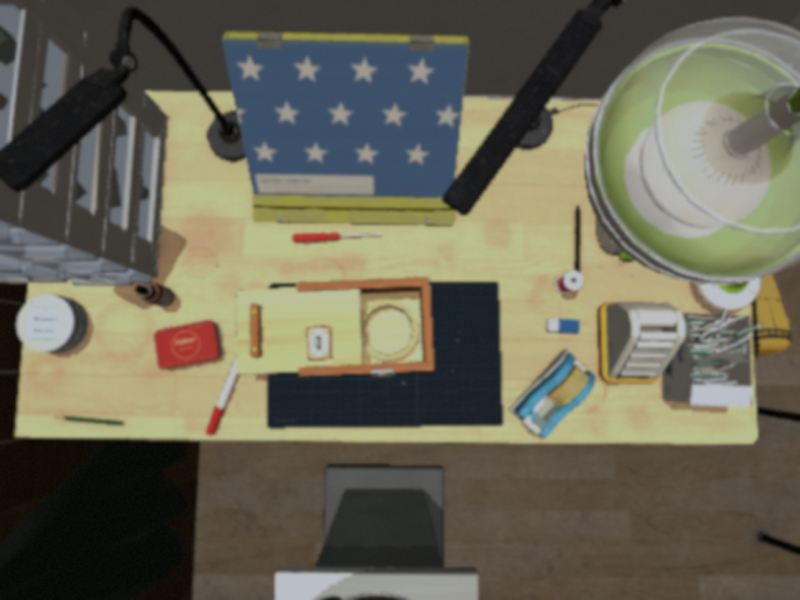

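View pics/s.png

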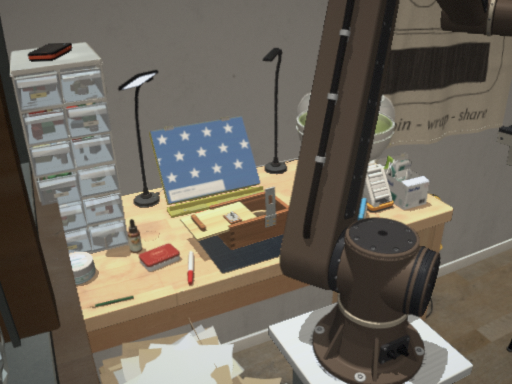

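The top view shows the case near (335,325) of the enlarged picture. Its lid slides to image right, and the hasp stands upright on the near wall at about (383,372). I'll enlarge the case to read its corners.

```bash
python3 - <<'E'
s=open('h.py').read()
s=s.replace("R=np.array(m['rotation']); ","R=Rot.from_euler('xyz',m['rotation']).as_matrix()").replace("import numpy as np, cv2","import numpy as np, cv2\nfrom scipy.spatial.transform import Rotation as Rot")
open('h.py','w').write(s)
E
python3 - <<'E'
from h import *
a=cv2.imread('pics/t.png')[170:250,140:290]
cv2.imwrite('pics/t3.png',cv2.resize(a,None,fx=5,fy=5,interpolation=cv2.INTER_CUBIC))
print(at('top',256,192,0))
E
```

```text
[ 0.58055356 -0.03263134  0.        ]
```

View pics/t3.png

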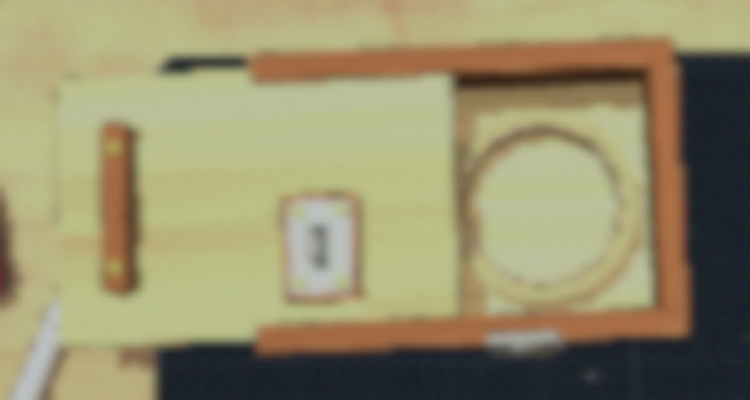

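The enlarged crop shows these pixels:
- Case top corners: (250,55), (672,40), (690,333) and (257,356).
- Batten top: (118,208).
- Staple: (320,247).
- Lid front edge: x≈455.
- Hasp: seen edge-on at (525,342).

```bash
python3 - <<'E'
from h import *
f=lambda x,y,z: at('top',140+(x+.5)/5-.5,170+(y+.5)/5-.5,z)
C=np.array([f(*p,.078) for p in [(250,55),(672,40),(690,333),(257,356)]])
print(C, np.linalg.norm(C-np.roll(C,-1,0),axis=1))
# rigid fit
from scipy.optimize import least_squares
M=np.array([[-.1,.07],[.1,.07],[.1,-.07],[-.1,-.07]])
def T(p,M): c,s=np.cos(p[2]),np.sin(p[2]); return np.asarray(M)@np.array([[c,s],[-s,c]])+p[:2]
r=least_squares(lambda p:(T(p,M)-C[:,:2]).ravel(),[.5,0,-1.57]);p=r.x
print(p,r.fun.round(4))
def inv(w): c,s=np.cos(p[2]),np.sin(p[2]); return (w[:2]-p[:2])@np.array([[c,-s],[s,c]])
for n,q in dict(batten=(118,208,.084),staple=(320,247,.0935),front=(455,196,.07),back=(60,210,.07),hasp=(525,342,.16)).items(): w=f(*q);print(n,w,inv(w))
print('hinge',T(p,[.025,-.072]),'tab flat',T(p,[.025,.0]),'batten home',T(p,[-.069,0]))
E
```

```text
[[ 0.5962331   0.1251622   0.078     ]
 [ 0.60634772 -0.07368632  0.078     ]
 [ 0.46886307 -0.08296887  0.078     ]
 [ 0.45583161  0.11718424  0.078     ]] [0.1991056  0.13779766 0.20057688 0.14062797]
[ 0.53181887  0.02142281 -1.51151097] [-0.0005  0.0002  0.0013 -0.0006 -0.001   0.0004  0.0002 -0.0001]
batten [0.52296773 0.18264769 0.084     ] [-0.16146607  0.00071709]
staple [0.50587007 0.08754597 0.0935    ] [-0.06754447 -0.02198538]
front [0.53163133 0.0277697  0.07      ] [-0.00634685  0.00018885]
back [0.52247117 0.21327407 0.07      ] [-0.19206806  0.00203603]
hasp [ 0.46483104 -0.00777951  0.16      ] [ 0.02518195 -0.0686004 ]
hinge [ 0.46142663 -0.00779931] tab flat [ 0.53330014 -0.00353327] batten home [0.52773058 0.09030159]
```

```bash
python3 - <<'E'
from h import *
for u,v,z in [(13,118,.45),(80,50,.45),(148,86,0),(290,130,.47),(370,205,.1),(400,222,.1)]: print(at('top',u,v,z).round(3))
try: print(hold_point_z)
except Exception as e: print(e)
E
```

```text
[0.623 0.299 0.45 ]
[0.72  0.217 0.45 ]
[0.86  0.258 0.   ]
[ 0.606 -0.068  0.47 ]
[ 0.543 -0.294  0.1  ]
[ 0.504 -0.362  0.1  ]
0.0188
```

Request:
apply_moves:
  jaw: 1
  newtons: 20
  steps:
    - {"translation": [0.05,0.05,0.24],"rotation": [0,0,-0.05]}
    - {"translation": [0.15,0.15,0.24],"rotation": [0,0,-0.1]}
    - {"translation": [0.25,0.27,0.24],"rotation": [0,0,-0.15]}
    - {"translation": [0.35,0.39,0.24],"rotation": [0,0,-0.2]}
    - {"translation": [0.45,0.51,0.24],"rotation": [0,0,-0.25]}
    - {"translation": [0.55,0.62,0.24],"rotation": [0,0,-0.3]}
    - {"translation": [0.65,0.73,0.24],"rotation": [0,0,-0.35]}
    - {"translation": [0.73,0.82,0.24],"rotation": [0,0,-0.4]}
    - {"translation": [0.8,0.9,0.24],"rotation": [0,0,-0.43]}
    - {"translation": [0.8,0.9,0.24],"rotation": [0,0,-0.43]}

```text
t: 0.93
eef_pos: [0.3934, -0.4194, 0.2503]
ee_rot: [3.141, 0.001, -3.078]
force: [0.3, -0.4, -0.3]
width: 0.0266
gripper_force: 0.0
```

Request:
apply_moves:
  steps:
    - {"translation": [0.02,0.12,0],"rotation": [0,0,0]}
    - {"translation": [0.04,0.26,0],"rotation": [0,0,0]}
    - {"translation": [0.06,0.4,0],"rotation": [0,0,0]}
    - {"translation": [0.08,0.54,0],"rotation": [0,0,0]}
    - {"translation": [0.1,0.68,0],"rotation": [0,0,0]}
    - {"translation": [0.12,0.82,0],"rotation": [0,0,0]}
    - {"translation": [0.14,0.92,0],"rotation": [0,0,0]}
    - {"translation": [0.16,1,0],"rotation": [0,0,0]}
    - {"translation": [0.16,1,0],"rotation": [0,0,0]}
    - {"translation": [0.16,1,0],"rotation": [0,0,0]}

```text
t: 1.77
eef_pos: [0.4309, -0.1717, 0.2504]
ee_rot: [3.142, -0.0, -3.078]
force: [0.1, -0.4, -0.3]
width: 0.0003
gripper_force: 0.0
```

Request:
apply_moves:
  steps:
    - {"translation": [0.04,0.12,0],"rotation": [0,0,0]}
    - {"translation": [0.08,0.26,0],"rotation": [0,0,0]}
    - {"translation": [0.12,0.4,0],"rotation": [0,0,0]}
    - {"translation": [0.16,0.54,0],"rotation": [0,0,0]}
    - {"translation": [0.2,0.68,0],"rotation": [0,0,0]}
    - {"translation": [0.24,0.82,0],"rotation": [0,0,0]}
    - {"translation": [0.28,0.92,0],"rotation": [0,0,0]}
    - {"translation": [0.32,1,0],"rotation": [0,0,0]}
    - {"translation": [0.36,1,0],"rotation": [0,0,0]}
    - {"translation": [0.36,1,0],"rotation": [0,0,0]}

```text
t: 2.6
eef_pos: [0.5223, 0.0776, 0.2495]
ee_rot: [-3.141, -0.001, -3.079]
force: [0.1, -0.5, 0.1]
width: 0.0003
gripper_force: 0.0
```

Request:
apply_moves:
  steps:
    - {"translation": [-0.01,0.12,0],"rotation": [0,0,0]}
    - {"translation": [-0.01,0.26,0],"rotation": [0,0,0]}
    - {"translation": [-0.01,0.4,0],"rotation": [0,0,0]}
    - {"translation": [-0.01,0.54,0],"rotation": [0,0,0]}
    - {"translation": [-0.01,0.64,0],"rotation": [0,0,0]}
    - {"translation": [-0.01,0.64,-0.1],"rotation": [0,0,0]}
    - {"translation": [-0.01,0.64,-0.22],"rotation": [0,0,0]}
    - {"translation": [-0.01,0.64,-0.34],"rotation": [0,0,0]}
    - {"translation": [-0.01,0.64,-0.46],"rotation": [0,0,0]}
    - {"translation": [-0.01,0.64,-0.55],"rotation": [0,0,0]}

```text
t: 3.43
eef_pos: [0.5178, 0.2352, 0.1105]
ee_rot: [-3.14, -0.002, -3.082]
force: [-0.3, 0.3, -0.0]
width: 0.0005
gripper_force: 0.0
```

```bash
python3 - <<'E'
from h import *
print(get_state()['eef_pos'])
a=snap('scene','s2.png'); b=snap('wrist','w2.png')
o=np.hstack([cv2.resize(a[190:290,170:300],(520,400)),cv2.resize(b,(280,210)) if 0 else cv2.copyMakeBorder(cv2.resize(b,(280,210)),0,190,0,0,0)])
cv2.imwrite('pics/c2.png',o)
E
```

```text
[0.51775567 0.23516473 0.11048325]
```

View pics/c2.png

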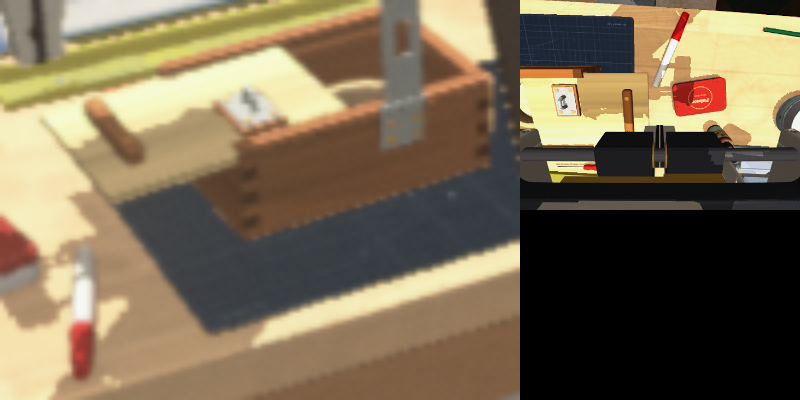

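The wrist view shows the fingers beside the batten. The tip seems farther out than the batten's end, so I'll check this by projection.

```bash
cat >> h.py <<'E'
def proj(n,P):
    m=camera_model(n);R=Rot.from_euler('xyz',m['rotation']).as_matrix();c=R.T@(np.array(P)-m['xyz']);a=c[:2]/c[2];a=a*(1+m['k1']*(a@a));return (a*m['fx']+[m['cx'],m['cy']]).round(1)
E
python3 - <<'E'
from h import *
for P in [get_state()['eef_pos'],(.523,.1826,.084)]:
  q=proj('scene',P);print(q,(q-[170,190])*4, proj('wrist',P)*280/512+[520,0], proj('top',P))
E
```

```text
[180.5 216.3] [ 42.  105.2] [660.0546875 120.4765625] [137.4 213.1]
[198.5 218.9] [114.  115.6] [625.8203125 116.046875 ] [163.2 211.2]
```

Request:
apply_moves:
  steps:
    - {"translation": [0,0,-0.07],"rotation": [0,0,0]}
    - {"translation": [0,0,-0.134],"rotation": [0,0,0]}
    - {"translation": [0,0,-0.134],"rotation": [0,0,0]}
    - {"translation": [0,-0.04,-0.134],"rotation": [0,0,0]}
    - {"translation": [0,-0.08,-0.134],"rotation": [0,0,0]}
    - {"translation": [0.01,-0.12,-0.134],"rotation": [0,0,0]}
    - {"translation": [0.01,-0.16,-0.134],"rotation": [0,0,0]}
    - {"translation": [0.01,-0.2,-0.134],"rotation": [0,0,0]}
    - {"translation": [0.01,-0.24,-0.134],"rotation": [0,0,0]}
    - {"translation": [0.02,-0.28,-0.134],"rotation": [0,0,0]}

```text
t: 4.37
eef_pos: [0.5232, 0.1663, 0.0798]
ee_rot: [3.141, 0.0, -3.08]
force: [-0.2, 0.1, 0.1]
width: 0.0001
gripper_force: 0.0
```

```bash
python3 - <<'E'
from h import *
s=get_state();print(s['eef_pos'],s['force'])
b=snap('wrist','w3.png')
a=snap('top','t4.png')
cv2.imwrite('pics/c3.png',np.hstack([cv2.resize(b,(400,300)),cv2.resize(a[170:245,140:240],(400,300))]))
E
```

```text
[0.52322046 0.16633352 0.07982635] [-0.24168677  0.11004579  0.06863344]
```

View pics/c3.png

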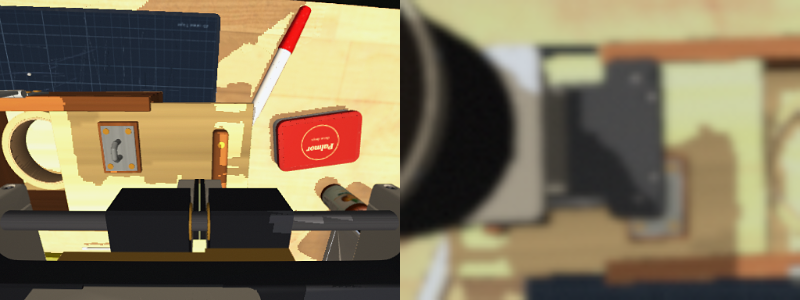

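```bash
python3 - <<'E'
from h import *
p=np.array([ 0.53181887,0.02142281,-1.51151097])
def inv(w): c,s=np.cos(p[2]),np.sin(p[2]); return (w[:2]-p[:2])@np.array([[c,-s],[s,c]])
k=1.28
print('tcp',inv(get_state()['eef_pos']),proj('wrist',get_state()['eef_pos'])/k)
for n,u,v,z in [('batten near end',221,130,.084),('staple blk',120,147,.076),('lid near back corner',253,104,.07),('case near -x corner',150,95,.078)]: print(n,inv(at('wrist',u*k,v*k,z)))
E
```

```text
tcp [-0.14481324  0.00035556] [200.078125 172.1875  ]
batten near end [-0.16290173 -0.04135733]
staple blk [-0.07030911 -0.0234192 ]
lid near back corner [-0.19244604 -0.06213612]
case near -x corner [-0.10188264 -0.07057117]
```

Request:
apply_moves:
  steps:
    - {"translation": [0,0,0.06],"rotation": [0,0,0]}
    - {"translation": [0,0,0.1],"rotation": [0,0,0]}
    - {"translation": [0,0.06,0.1],"rotation": [0,0,0]}
    - {"translation": [-0.01,0.12,0.1],"rotation": [0,0,0]}
    - {"translation": [-0.01,0.17,0.1],"rotation": [0,0,0]}
    - {"translation": [-0.01,0.17,0.1],"rotation": [0,0,0]}
    - {"translation": [-0.01,0.17,0.05],"rotation": [0,0,0]}
    - {"translation": [-0.01,0.17,0.01],"rotation": [0,0,0]}
    - {"translation": [-0.01,0.17,-0.01],"rotation": [0,0,0]}
    - {"translation": [-0.01,0.17,-0.01],"rotation": [0,0,0]}

```text
t: 5.3
eef_pos: [0.5199, 0.2094, 0.0752]
ee_rot: [-3.14, -0.003, -3.08]
force: [-0.3, -0.5, 0.3]
width: 0.0005
gripper_force: 0.0
```

```bash
python3 - <<'E'
from h import *
s=get_state();P=s['eef_pos'];print(P,s['force'])
b=snap('wrist','w4.png')
for d in (0,.01,.02,.03): print(d,proj('wrist',P+[0,0,d]))
cv2.imwrite('pics/c4.png',cv2.resize(b[120:350,150:400],(800,600)) if 0 else cv2.resize(b[130:330,156:406],(750,600)))
E
```

```text
[0.51992054 0.2093872  0.07521588] [-0.33002885 -0.53017613  0.29897986]
0 [255.8 219.2]
0.01 [255.9 224.8]
0.02 [255.9 231. ]
0.03 [255.9 237.8]
```

View pics/c4.png

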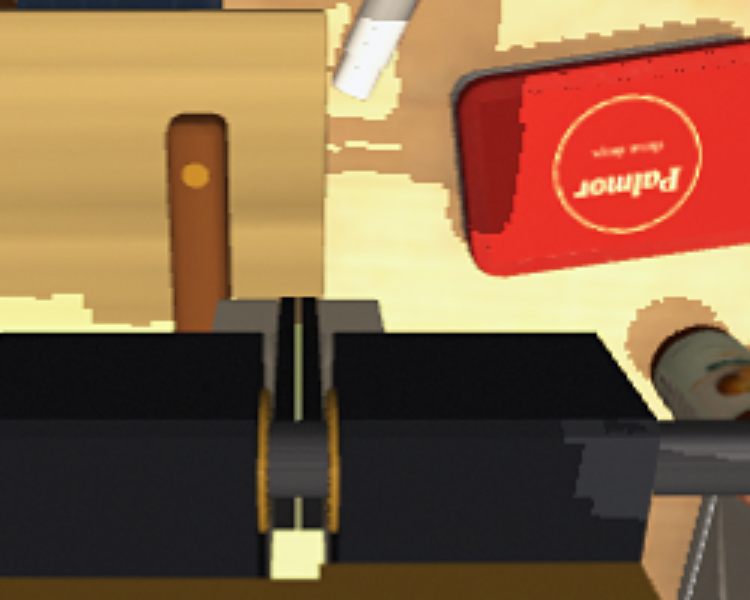

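The near finger ends show at row 229 in the wrist frame, but the projected TCP is at row 219. The tips therefore seem to sit about 20 mm or more above the reported TCP, which explains how they passed over the batten. I'll back off a little and feel downward gently.

Request:
apply_moves:
  steps:
    - {"translation": [0,0.03,0],"rotation": [0,0,0]}
    - {"translation": [0,0.05,0],"rotation": [0,0,0]}
    - {"translation": [0,0.05,-0.005],"rotation": [0,0,0]}
    - {"translation": [0,0.05,-0.01],"rotation": [0,0,0]}
    - {"translation": [0,0.05,-0.015],"rotation": [0,0,0]}
    - {"translation": [0,0.05,-0.02],"rotation": [0,0,0]}
    - {"translation": [0,0.05,-0.025],"rotation": [0,0,0]}
    - {"translation": [0,0.05,-0.03],"rotation": [0,0,0]}
    - {"translation": [0,0.05,-0.03],"rotation": [0,0,0]}
    - {"translation": [0,0.05,-0.03],"rotation": [0,0,0]}

```text
t: 6.18
eef_pos: [0.5209, 0.2225, 0.0694]
ee_rot: [-3.141, -0.0, -3.08]
force: [-0.3, -0.8, 0.5]
width: 0.0003
gripper_force: 0.0
```

Request:
apply_moves:
  steps:
    - {"translation": [0,0,-0.005],"rotation": [0,0,0]}
    - {"translation": [0,0,-0.01],"rotation": [0,0,0]}
    - {"translation": [0,0,-0.015],"rotation": [0,0,0]}
    - {"translation": [0,0,-0.02],"rotation": [0,0,0]}
    - {"translation": [0,0,-0.025],"rotation": [0,0,0]}
    - {"translation": [0,0,-0.03],"rotation": [0,0,0]}
    - {"translation": [0,0,-0.035],"rotation": [0,0,0]}
    - {"translation": [0,0,-0.04],"rotation": [0,0,0]}
    - {"translation": [0,0,-0.04],"rotation": [0,0,0]}
    - {"translation": [0,0,-0.04],"rotation": [0,0,0]}

```text
t: 7.02
eef_pos: [0.5209, 0.2225, 0.0594]
ee_rot: [-3.141, -0.0, -3.08]
force: [0.1, 0.6, 0.0]
width: 0.0006
gripper_force: 0.0
```

```bash
python3 - <<'E'
from h import *
s=get_state();P=s['eef_pos'];print(P,s['force'])
b=snap('wrist','w5.png');a=snap('scene','s5.png')
for d in (0,.01,.02,.03): print(d,proj('wrist',P+[0,0,d]),proj('scene',P+[0,0,d]))
cv2.imwrite('pics/c5.png',np.hstack([cv2.resize(b[130:330,186:386],(400,400)),cv2.resize(a[170:270,140:240],(400,400))]))
E
```

```text
[0.52087844 0.22253476 0.05935541] [0.10657348 0.58109222 0.02724385]
0 [256.  220.1] [185.6 230.3]
0.01 [256.  225.8] [185.3 227.2]
0.02 [256.1 232.1] [185. 224.]
0.03 [256.2 239. ] [184.7 220.9]
```

View pics/c5.png

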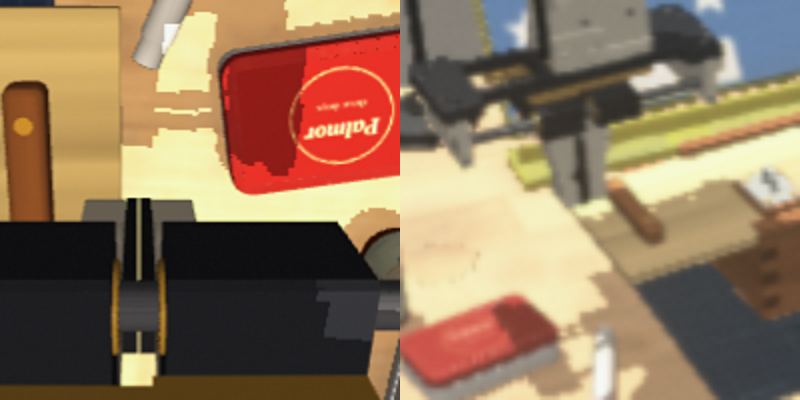

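Request:
apply_moves:
  steps:
    - {"translation": [0,0,-0.006],"rotation": [0,0,0]}
    - {"translation": [0,0,-0.012],"rotation": [0,0,0]}
    - {"translation": [0,0,-0.018],"rotation": [0,0,0]}
    - {"translation": [0,0,-0.024],"rotation": [0,0,0]}
    - {"translation": [0,0,-0.03],"rotation": [0,0,0]}
    - {"translation": [0,0,-0.036],"rotation": [0,0,0]}
    - {"translation": [0,0,-0.042],"rotation": [0,0,0]}
    - {"translation": [0,0,-0.048],"rotation": [0,0,0]}
    - {"translation": [0,0,-0.048],"rotation": [0,0,0]}
    - {"translation": [0,0,-0.048],"rotation": [0,0,0]}

```text
t: 7.95
eef_pos: [0.5209, 0.2225, 0.0474]
ee_rot: [-3.141, -0.0, -3.08]
force: [-0.2, -0.1, 0.9]
width: 0.0006
gripper_force: 0.0
```

```bash
python3 - <<'E'
from h import *
from station import *
s=get_state();P=s['eef_pos'];print(P,s['force'])
b=snap('wrist','w6.png')
a=cv2.imread('pics/w5.png')
# tip shadow / motion of batten relative to fixed finger: where is surface contact? print TCP-frame camera pose
m=camera_model('wrist');R=Rot.from_euler('xyz',s['ee_rot']).as_matrix()
print(R.T@(m['xyz']-P), (R.T@Rot.from_euler('xyz',m['rotation']).as_matrix()).round(3))
E
```

```text
[0.52088197 0.22253898 0.04735297] [-0.17508022 -0.10834265  0.93859066]
[ 0.08436033 -0.0007847  -0.19273832] [[-0.001 -0.951 -0.31 ]
 [ 1.    -0.001  0.   ]
 [-0.    -0.31   0.951]]
```

Request:
apply_moves:
  steps:
    - {"translation": [0,0,-0.003],"rotation": [0,0,0]}
    - {"translation": [0,0,-0.006],"rotation": [0,0,0]}
    - {"translation": [0,0,-0.009],"rotation": [0,0,0]}
    - {"translation": [0,0,-0.012],"rotation": [0,0,0]}
    - {"translation": [0,0,-0.015],"rotation": [0,0,0]}
    - {"translation": [0,0,-0.018],"rotation": [0,0,0]}
    - {"translation": [0,0,-0.021],"rotation": [0,0,0]}
    - {"translation": [0,0,-0.024],"rotation": [0,0,0]}
    - {"translation": [0,0,-0.024],"rotation": [0,0,0]}
    - {"translation": [0,0,-0.024],"rotation": [0,0,0]}

```text
t: 8.83
eef_pos: [0.5209, 0.2225, 0.0414]
ee_rot: [-3.141, -0.0, -3.08]
force: [0.6, -0.1, 0.1]
width: 0.0005
gripper_force: 0.0
```

```bash
python3 - <<'E'
from h import *
s=get_state();P=s['eef_pos'];print(P,s['force'])
b=snap('wrist','w7.png');a=snap('scene','s7.png')
cv2.imwrite('pics/c7.png',np.hstack([cv2.resize(b[130:330,186:386],(400,400)),cv2.resize(a[200:250,160:210],(400,400),interpolation=cv2.INTER_CUBIC)]))
E
```

```text
[0.52089189 0.22254512 0.04139301] [ 0.63758954 -0.09494596  0.13561591]
```

View pics/c7.png

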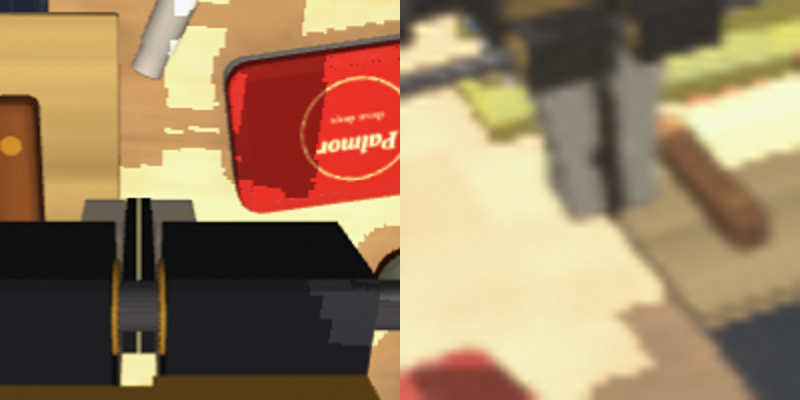

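Request:
apply_moves:
  steps:
    - {"translation": [0,0,-0.004],"rotation": [0,0,0]}
    - {"translation": [0,0,-0.008],"rotation": [0,0,0]}
    - {"translation": [0,0,-0.012],"rotation": [0,0,0]}
    - {"translation": [0,0,-0.016],"rotation": [0,0,0]}
    - {"translation": [0,0,-0.02],"rotation": [0,0,0]}
    - {"translation": [0,0,-0.024],"rotation": [0,0,0]}
    - {"translation": [0,0,-0.024],"rotation": [0,0,0]}
    - {"translation": [0,0,-0.024],"rotation": [0,0,0]}
    - {"translation": [0,0,-0.024],"rotation": [0,0,0]}
    - {"translation": [0,0,-0.024],"rotation": [0,0,0]}

```text
t: 9.77
eef_pos: [0.521, 0.2226, 0.0355]
ee_rot: [3.142, 0.0, -3.08]
force: [-0.4, -0.8, 0.2]
width: 0.0003
gripper_force: 0.0
```

Request:
apply_moves:
  steps:
    - {"translation": [0,-0.01,0],"rotation": [0,0,0]}
    - {"translation": [0,-0.02,0],"rotation": [0,0,0]}
    - {"translation": [0,-0.03,0],"rotation": [0,0,0]}
    - {"translation": [0,-0.04,0],"rotation": [0,0,0]}
    - {"translation": [0,-0.05,0],"rotation": [0,0,0]}
    - {"translation": [0.01,-0.06,0],"rotation": [0,0,0]}
    - {"translation": [0.01,-0.07,0],"rotation": [0,0,0]}
    - {"translation": [0.01,-0.08,0],"rotation": [0,0,0]}
    - {"translation": [0.01,-0.09,0],"rotation": [0,0,0]}
    - {"translation": [0.01,-0.1,0],"rotation": [0,0,0]}

```text
t: 10.6
eef_pos: [0.5239, 0.1981, 0.0358]
ee_rot: [3.141, 0.001, -3.08]
force: [-1.3, 4.7, 3.9]
width: 0.0003
gripper_force: 2.5
```

```bash
python3 - <<'E'
from h import *
s=get_state();P=s['eef_pos'];print(P,s['force'])
b=snap('wrist','w8.png');a=snap('scene','s8.png')
cv2.imwrite('pics/c8.png',np.hstack([cv2.resize(b[130:330,186:386],(400,400)),cv2.resize(a[190:250,160:220],(400,400),interpolation=cv2.INTER_CUBIC)]))
E
```

```text
[0.52394051 0.19807122 0.0358269 ] [-1.28919517  4.68870751  3.88488183]
```

View pics/c8.png

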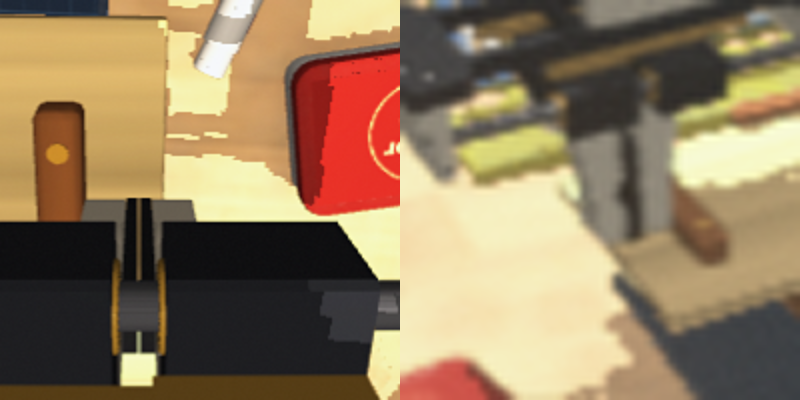

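The wrist view shows the finger's edge against the batten (both at column 85), with about 5 N of push. I'll raise it 1 mm and push on.

Request:
apply_moves:
  steps:
    - {"translation": [0,-0.02,0.004],"rotation": [0,0,0]}
    - {"translation": [0,-0.04,0.004],"rotation": [0,0,0]}
    - {"translation": [0,-0.06,0.004],"rotation": [0,0,0]}
    - {"translation": [0,-0.08,0.004],"rotation": [0,0,0]}
    - {"translation": [0,-0.1,0.004],"rotation": [0,0,0]}
    - {"translation": [0,-0.12,0.004],"rotation": [0,0,0]}
    - {"translation": [0,-0.14,0.004],"rotation": [0,0,0]}
    - {"translation": [0,-0.16,0.004],"rotation": [0,0,0]}
    - {"translation": [0,-0.18,0.004],"rotation": [0,0,0]}
    - {"translation": [0,-0.2,0.004],"rotation": [0,0,0]}

```text
t: 11.53
eef_pos: [0.5233, 0.147, 0.0364]
ee_rot: [-3.142, -0.0, -3.08]
force: [0.1, 2.3, 1.0]
width: -0.0001
gripper_force: 1.1
```

```bash
python3 - <<'E'
from h import *
s=get_state();P=s['eef_pos'];print(P,s['force'])
b=snap('wrist','w9.png')
p=np.array([ 0.53181887,0.02142281,-1.51151097])
def inv(w): c,s=np.cos(p[2]),np.sin(p[2]); return (w[:2]-p[:2])@np.array([[c,-s],[s,c]])
print('tcp',inv(P))
# brown batten pixels along rows above the gripper
for v in (195,205,215):
    r=b[v].astype(int); k=[u for u in range(150,300) if r[u,2]-r[u,0]>60 and r[u,2]<190 and r[u,1]<110]
    if k: print(v,k[0],k[-1],inv(at('wrist',(k[0]+k[-1])/2,v,.084)))
E
```

```text
[0.52333334 0.14699148 0.03640738] [0.08550042 2.26469056 1.03308032]
tcp [-0.12585084 -0.0010306 ]
195 202 225 [-0.10181143 -0.03707758]
205 202 225 [-0.10155602 -0.03131569]
215 203 228 [-0.1024001  -0.02541883]
```

Request:
apply_moves:
  steps:
    - {"translation": [0,-0.02,0],"rotation": [0,0,0]}
    - {"translation": [0,-0.04,0],"rotation": [0,0,0]}
    - {"translation": [0,-0.06,0],"rotation": [0,0,0]}
    - {"translation": [0.01,-0.08,0],"rotation": [0,0,0]}
    - {"translation": [0.01,-0.095,0],"rotation": [0,0,0]}
    - {"translation": [0.01,-0.108,0],"rotation": [0,0,0]}
    - {"translation": [0.01,-0.118,0],"rotation": [0,0,0]}
    - {"translation": [0.01,-0.126,0],"rotation": [0,0,0]}
    - {"translation": [0.01,-0.132,0],"rotation": [0,0,0]}
    - {"translation": [0.01,-0.136,0],"rotation": [0,0,0]}

```text
t: 12.42
eef_pos: [0.5267, 0.1144, 0.0367]
ee_rot: [3.14, 0.002, -3.08]
force: [-0.7, 9.6, -0.1]
width: 0.0005
gripper_force: 4.6
```

Request:
apply_moves:
  steps:
    - {"translation": [0,-0.003,0],"rotation": [0,0,0]}
    - {"translation": [0,-0.006,0],"rotation": [0,0,0]}
    - {"translation": [0,-0.008,0],"rotation": [0,0,0]}
    - {"translation": [0,-0.008,0],"rotation": [0,0,0]}
    - {"translation": [0,-0.008,0],"rotation": [0,0,0]}
    - {"translation": [0,-0.008,0],"rotation": [0,0,0]}
    - {"translation": [0,-0.008,0],"rotation": [0,0,0]}
    - {"translation": [0,-0.008,0],"rotation": [0,0,0]}
    - {"translation": [0,-0.008,0],"rotation": [0,0,0]}
    - {"translation": [0,-0.008,0],"rotation": [0,0,0]}

```text
t: 13.25
eef_pos: [0.5268, 0.1145, 0.0368]
ee_rot: [3.138, 0.003, -3.08]
force: [-3.0, 14.2, -0.5]
width: 0.0004
gripper_force: 7.0
```

```bash
python3 - <<'E'
from h import *
s=get_state();P=s['eef_pos'];print(P,s['force'])
b=snap('wrist','w10.png')
p=np.array([ 0.53181887,0.02142281,-1.51151097])
def inv(w): c,s=np.cos(p[2]),np.sin(p[2]); return (w[:2]-p[:2])@np.array([[c,-s],[s,c]])
print('tcp',inv(P))
for v in (195,205,215):
    r=b[v].astype(int); k=[u for u in range(150,300) if r[u,2]-r[u,0]>60 and r[u,2]<190 and r[u,1]<110]
    if k: print(v,k[0],k[-1],inv(at('wrist',(k[0]+k[-1])/2,v,.084)))
cv2.imwrite('pics/c10.png',cv2.resize(b,(800,600)))
E
```

```text
[0.5268359  0.11448533 0.03679266] [-2.99397597 14.22009253 -0.54548469]
tcp [-0.09319426  0.00053979]
195 202 228 [-0.07047383 -0.03519588]
205 203 226 [-0.06995623 -0.02941612]
215 204 226 [-0.06997945 -0.02349824]
```

View pics/c10.png

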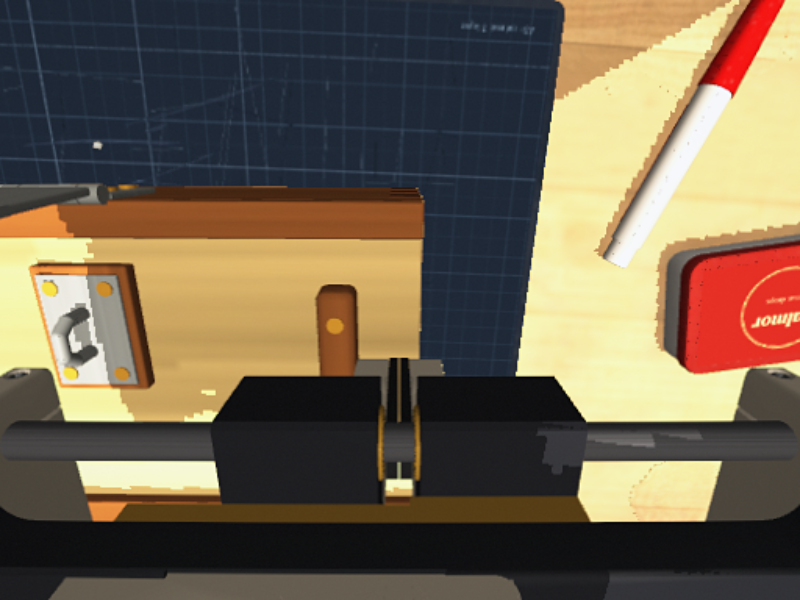

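The lid is home: its back edge is flush with the case at column 421, and the batten measures -0.070. The tips lie about 35 mm above the reported TCP. Next I'll back off, rise and cross to the near side of the hasp.

Request:
apply_moves:
  steps:
    - {"translation": [0,0.03,0],"rotation": [0,0,0]}
    - {"translation": [0,0.05,0.05],"rotation": [0,0,0]}
    - {"translation": [0,0.05,0.17],"rotation": [0,0,0]}
    - {"translation": [0,0.05,0.3],"rotation": [0,0,0]}
    - {"translation": [0,0.05,0.43],"rotation": [0,0,0]}
    - {"translation": [0,0.05,0.54],"rotation": [0,0,0]}
    - {"translation": [-0.05,0.0,0.61],"rotation": [0,0,0]}
    - {"translation": [-0.13,-0.06,0.61],"rotation": [0,0,0]}
    - {"translation": [-0.22,-0.15,0.61],"rotation": [0,0,0]}
    - {"translation": [-0.31,-0.24,0.61],"rotation": [0,0,0]}

```text
t: 14.13
eef_pos: [0.4472, 0.0507, 0.1888]
ee_rot: [-3.141, -0.001, -3.079]
force: [-0.6, -0.4, -0.9]
width: 0.0003
gripper_force: 0.0
```

Request:
apply_moves:
  steps:
    - {"translation": [-0.06,-0.08,0],"rotation": [0,0,0]}
    - {"translation": [-0.07,-0.17,0],"rotation": [0,0,0]}
    - {"translation": [-0.07,-0.24,0],"rotation": [0,0,0]}
    - {"translation": [-0.07,-0.24,0],"rotation": [0,0,0]}
    - {"translation": [-0.07,-0.24,0],"rotation": [0,0,0]}
    - {"translation": [-0.07,-0.24,0],"rotation": [0,0,0]}
    - {"translation": [-0.07,-0.24,0],"rotation": [0,0,0]}
    - {"translation": [-0.07,-0.24,0],"rotation": [0,0,0]}
    - {"translation": [-0.07,-0.24,0],"rotation": [0,0,0]}
    - {"translation": [-0.07,-0.24,0],"rotation": [0,0,0]}

```text
t: 14.97
eef_pos: [0.431, -0.008, 0.1889]
ee_rot: [-3.141, -0.0, -3.079]
force: [-1.0, -0.0, 0.3]
width: 0.0004
gripper_force: 0.0
```

```bash
python3 - <<'E'
from h import *
s=get_state();P=s['eef_pos'];print(P,s['force'],s['q'].round(2))
b=snap('wrist','w11.png');a=snap('scene','s11.png')
cv2.imwrite('pics/c11.png',np.hstack([cv2.resize(b,(400,300)),cv2.resize(a[140:260,180:340],(400,300),interpolation=cv2.INTER_CUBIC)]))
print(proj('scene',P+[0,0,.035]))
E
```

```text
[ 0.43095572 -0.00803279  0.18885224] [-0.95596978 -0.039281    0.31054268] [ 0.44 -0.06 -0.49  0.   -1.13 -1.95]
[276.1 171.6]
```

View pics/c11.png

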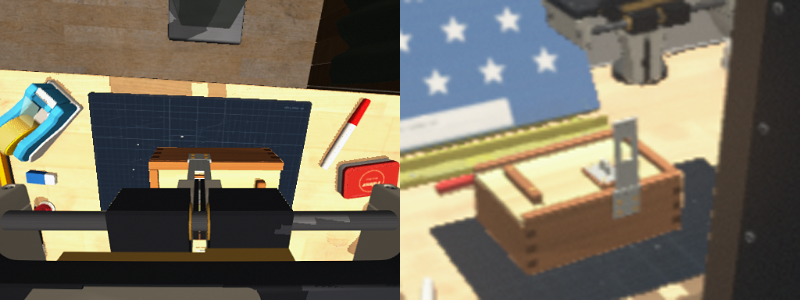

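The tips hang on the near side of the upright hasp, in line with it, and the tip offset of about 35 mm holds. I'll descend to about 138 mm tip height.

Request:
apply_moves:
  steps:
    - {"translation": [0,0,-0.08],"rotation": [0,0,0]}
    - {"translation": [0,0,-0.18],"rotation": [0,0,0]}
    - {"translation": [0,0,-0.28],"rotation": [0,0,0]}
    - {"translation": [0,0,-0.35],"rotation": [0,0,0]}
    - {"translation": [0,0,-0.35],"rotation": [0,0,0]}
    - {"translation": [0.04,0,-0.35],"rotation": [0,0,0]}
    - {"translation": [0.08,0,-0.35],"rotation": [0,0,0]}
    - {"translation": [0.12,0,-0.35],"rotation": [0,0,0]}
    - {"translation": [0.155,0,-0.35],"rotation": [0,0,0]}
    - {"translation": [0.186,0.005,-0.35],"rotation": [0,0,0]}

```text
t: 15.9
eef_pos: [0.4789, -0.0072, 0.102]
ee_rot: [3.141, 0.001, -3.08]
force: [-1.3, 0.1, -0.0]
width: 0.0005
gripper_force: 0.3
```

```bash
python3 - <<'E'
from h import *
s=get_state();P=s['eef_pos'];print(P,s['force'])
b=snap('wrist','w12.png');a=snap('scene','s12.png')
cv2.imwrite('pics/c12.png',np.hstack([cv2.resize(b,(400,300)),cv2.resize(a[160:260,210:310],(300,300),interpolation=cv2.INTER_CUBIC)]))
E
```

```text
[ 0.47891266 -0.0071893   0.10196649] [-1.26321842  0.05194978 -0.02313889]
```

View pics/c12.png

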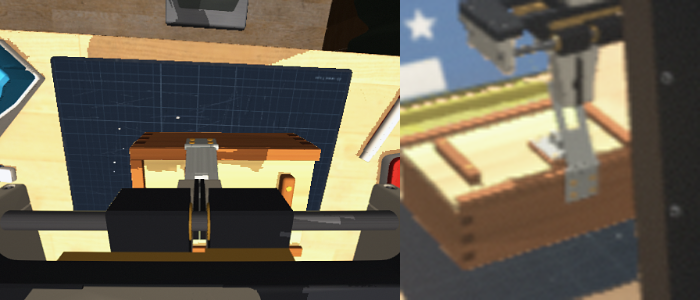

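I have now gone over the picture limit (12 against 10), so I'll view no more and work from numbers. The hasp is leaning inward, with the fingertips on its outer face. I'll follow the arc down.

Request:
apply_moves:
  steps:
    - {"translation": [0.04,0,0],"rotation": [0,0,0]}
    - {"translation": [0.08,0,0],"rotation": [0,0,0]}
    - {"translation": [0.115,0,-0.03],"rotation": [0,0,0]}
    - {"translation": [0.15,0,-0.06],"rotation": [0,0,0]}
    - {"translation": [0.18,0.01,-0.1],"rotation": [0,0,0]}
    - {"translation": [0.205,0.01,-0.14],"rotation": [0,0,0]}
    - {"translation": [0.22,0.01,-0.165],"rotation": [0,0,0]}
    - {"translation": [0.23,0.01,-0.185],"rotation": [0,0,0]}
    - {"translation": [0.233,0.01,-0.195],"rotation": [0,0,0]}
    - {"translation": [0.235,0.01,-0.2],"rotation": [0,0,0]}

```text
t: 16.83
eef_pos: [0.5361, -0.0048, 0.0509]
ee_rot: [-3.141, -0.001, -3.08]
force: [-0.4, 0.8, 0.5]
width: 0.0006
gripper_force: 0.2
```

Next I'll press down slowly.

Request:
apply_moves:
  steps:
    - {"translation": [0,0,-0.006],"rotation": [0,0,0]}
    - {"translation": [0,0,-0.012],"rotation": [0,0,0]}
    - {"translation": [0,0,-0.018],"rotation": [0,0,0]}
    - {"translation": [0,0,-0.022],"rotation": [0,0,0]}
    - {"translation": [0,0,-0.025],"rotation": [0,0,0]}
    - {"translation": [0,0,-0.025],"rotation": [0,0,0]}
    - {"translation": [0,0,-0.025],"rotation": [0,0,0]}
    - {"translation": [0,0,-0.025],"rotation": [0,0,0]}
    - {"translation": [0,0,-0.025],"rotation": [0,0,0]}
    - {"translation": [0,0,-0.025],"rotation": [0,0,0]}

```text
t: 17.67
eef_pos: [0.5367, -0.0046, 0.0466]
ee_rot: [3.142, 0.002, -3.079]
force: [-3.5, 0.9, 8.5]
width: 0.0006
gripper_force: 4.9
```

Request:
apply_moves:
  steps:
    - {"translation": [0,0,-0.004],"rotation": [0,0,0]}
    - {"translation": [0,0,-0.008],"rotation": [0,0,0]}
    - {"translation": [0,0,-0.01],"rotation": [0,0,0]}
    - {"translation": [0,0,-0.01],"rotation": [0,0,0]}
    - {"translation": [0,0,-0.01],"rotation": [0,0,0]}
    - {"translation": [0,0,-0.01],"rotation": [0,0,0]}
    - {"translation": [0,0,-0.01],"rotation": [0,0,0]}
    - {"translation": [0,0,-0.01],"rotation": [0,0,0]}
    - {"translation": [0,0,-0.01],"rotation": [0,0,0]}
    - {"translation": [0,0,-0.01],"rotation": [0,0,0]}

```text
t: 18.5
eef_pos: [0.5369, -0.0046, 0.0457]
ee_rot: [-3.141, 0.003, -3.079]
force: [-8.9, 1.4, 24.8]
width: 0.0006
gripper_force: 12.4
```

There's a solid stop at 25 N. To rule out the strap riding on the staple, I'll lift off and touch the lid (70 mm) beside it as a height reference.

Request:
apply_moves:
  steps:
    - {"translation": [0,0,0.06],"rotation": [0,0,0]}
    - {"translation": [0,0,0.16],"rotation": [0,0,0]}
    - {"translation": [0,0.05,0.16],"rotation": [0,0,0]}
    - {"translation": [0,0.12,0.16],"rotation": [0,0,0]}
    - {"translation": [0,0.2,0.16],"rotation": [0,0,0]}
    - {"translation": [0,0.2,0.16],"rotation": [0,0,0]}
    - {"translation": [0,0.2,0.1],"rotation": [0,0,0]}
    - {"translation": [0,0.2,0.05],"rotation": [0,0,0]}
    - {"translation": [0,0.2,0.02],"rotation": [0,0,0]}
    - {"translation": [0,0.2,0],"rotation": [0,0,0]}

```text
t: 19.33
eef_pos: [0.5357, 0.0451, 0.0419]
ee_rot: [-3.141, -0.001, -3.08]
force: [0.6, -0.2, -0.9]
width: 0.0006
gripper_force: 0.0
```

Request:
apply_moves:
  steps:
    - {"translation": [0,0,-0.005],"rotation": [0,0,0]}
    - {"translation": [0,0,-0.01],"rotation": [0,0,0]}
    - {"translation": [0,0,-0.015],"rotation": [0,0,0]}
    - {"translation": [0,0,-0.02],"rotation": [0,0,0]}
    - {"translation": [0,0,-0.025],"rotation": [0,0,0]}
    - {"translation": [0,0,-0.028],"rotation": [0,0,0]}
    - {"translation": [0,0,-0.03],"rotation": [0,0,0]}
    - {"translation": [0,0,-0.032],"rotation": [0,0,0]}
    - {"translation": [0,0,-0.032],"rotation": [0,0,0]}
    - {"translation": [0,0,-0.032],"rotation": [0,0,0]}

```text
t: 20.17
eef_pos: [0.5362, 0.0453, 0.0347]
ee_rot: [3.142, 0.0, -3.08]
force: [0.4, -0.4, -0.5]
width: 0.0006
gripper_force: 0.0
```

Request:
apply_moves:
  steps:
    - {"translation": [0,0,-0.002],"rotation": [0,0,0]}
    - {"translation": [0,0,-0.004],"rotation": [0,0,0]}
    - {"translation": [0,0,-0.006],"rotation": [0,0,0]}
    - {"translation": [0,0,-0.008],"rotation": [0,0,0]}
    - {"translation": [0,0,-0.01],"rotation": [0,0,0]}
    - {"translation": [0,0,-0.012],"rotation": [0,0,0]}
    - {"translation": [0,0,-0.012],"rotation": [0,0,0]}
    - {"translation": [0,0,-0.012],"rotation": [0,0,0]}
    - {"translation": [0,0,-0.012],"rotation": [0,0,0]}
    - {"translation": [0,0,-0.012],"rotation": [0,0,0]}

```text
t: 21.0
eef_pos: [0.5364, 0.0454, 0.0341]
ee_rot: [-3.141, 0.001, -3.079]
force: [-9.7, 0.6, 24.0]
width: 0.0009
gripper_force: 12.0
```

The lid is reached at 34.1 mm and the strap stop was at 45.7 mm. The strap's top is therefore at about 81.6 mm, which is flat. I'll retreat and hand in.

Request:
apply_moves:
  steps:
    - {"translation": [0,0,0.03],"rotation": [0,0,0]}
    - {"translation": [0,0,0.1],"rotation": [0,0,0]}
    - {"translation": [0,0,0.2],"rotation": [0,0,0]}
    - {"translation": [0,0,0.3],"rotation": [0,0,0]}
    - {"translation": [0,0,0.4],"rotation": [0,0,0]}
    - {"translation": [0,0,0.5],"rotation": [0,0,0]}
    - {"translation": [0,0,0.5],"rotation": [0,0,0]}
    - {"translation": [0,0,0.5],"rotation": [0,0,0]}
    - {"translation": [0,0,0.5],"rotation": [0,0,0]}
    - {"translation": [0,0,0.5],"rotation": [0,0,0]}

```text
t: 21.83
eef_pos: [0.5354, 0.0451, 0.1557]
ee_rot: [-3.141, -0.002, -3.08]
force: [-0.1, -0.6, -0.3]
width: 0.0005
gripper_force: 0.0
```

```bash
python3 - <<'E'
from h import *
print(get_state()['force'], job_done())
E
```

```text
the job is handed in; nothing more can be done
[-0.05797792 -0.64425939 -0.31992352] None
```

The job is handed in at about 22 s: the lid is home, the hasp is pressed flat over the staple (strap top about 81.6 mm by touch, not checked by eye) and the arm is clear, but no verdict came back and I viewed 12 pictures against the limit of 10.

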